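# Slide the sharpening tray over the sill into its spring rack

## Robot

A 6-joint arm with a two-finger parallel gripper is mounted at the origin on a cart in front of the work surface, level with it; the furniture and walls round the work are solid. World frame = base frame: x ahead of the robot, y to its left, z up, the work surface at z = 0. Lengths are in m, angles in degrees, forces in N, time in s.
With the tool pointing down it reaches from about 0.275 to 0.725 m from the base axis. Payload 5.6 kg.
Tool frame: the origin (TCP) lies between the finger pads; the fingertips stand 25 mm ahead of it and the grasp point (between the pads) lies 6 mm ahead of it; z points along the fingers, y is the line along which they close (so a half turn about z gives the same grasp; the last joint's range is limited). The gripper opens to 85 mm and grips with 20 to 120 N. Pads are 22 mm wide; open, the fingers measure 114 mm over their backs; the gripper's body (76 mm by 85 mm) begins 54 mm behind the grasp point. The pads swing forward as they close: fully open they stand 13 mm farther back than shut.
Start: joints at [81.967, 14.616, 6.199, 0, -81.583, -16.306], TCP at [0.227, 0.501, 0.256] pointing down, gripper open.
Joint ranges: [-168.99, 168.99], [-69.2, 112.95], [-62.41, 85.93], [-164.36, 98.24], [-168.68, -3.75], [-174.98, 174.98]. Speed limits (degrees/s): [147.25, 147.25, 180, 180, 180, 180].

## Interface

Orientations are given as a 3x3 rotation matrix whose columns are the frame's x, y, z axes.
In Python, from rig import robot, ungrasp, close, ik, readout, eyes, job_done, outline_of gives the robot as it stands. Calls block until the motion is done:
- robot.move_ptp(position, orientation): joint-space move of the TCP to a pose.
- robot.move_straight(position, rotation=None, max_speed=0.15, contact_N=None): straight line of the TCP; rotation=None keeps the orientation; max_speed is the mean speed in m/s. With contact_N (N) it stops when the force on the tool has changed by that much, and returns True; else False.
- robot.move_joints(angles): joint-space move.
- ungrasp() and close(newtons=None): open the fingers fully, or close them until they stop; newtons is the grip in N (None keeps the last).
- robot.hold(seconds).
- ik(position, orientation): joint angles nearest the present ones, or None.
- readout.get_obs(): the state.
- eyes.grab_frame(name): name is "side" or "top"; returns the picture (480x640x3 uint8, blue, green, red); there is no depth.
- eyes.camera_model(name): a dict with "fx", "fy", "cx", "cy" (pixels), "R" (3x3) and "t" (3): a world point X has camera coordinates R X + t. Camera axes: x right, y down, z forward; pixel columns grow to the right and rows downward; lengths in m; the calibration is good to about 2 mm. A picture is of the moment at which its call begins. camera_model takes no time and is no camera call.
A pose or a line that the arm cannot do raises robot.Unreachable and nothing moves.
- job_done(): hands the job in; it is judged then, once.
Trained networks look in the newest picture that a camera, given by its name, has taken for a name from the list of things; names that differ only in an ending like _2 or _b are one class to them, and where a whole thing is asked for, a point or a joint stands for the part that bears it (a point fixed in the world has none). Each returns a list of dicts, best first, with "conf" (0 to 1); they miss things now and then, are a little off and sometimes report something else, mostly with a low value. They report only what shows in the picture. A call takes as long as a camera call. They do not tell look-alikes from the thing itself.
- outline_of(camera, name): "mask" (480x640 bool, what is visible of it) and "bbox" ([centre column, centre row, width, height] in pixels, round what is visible of it).
The state is a dict: "t": time; "qpos": joint angles; "joint_vel": joint speeds; "joint_torque": joint torques, N m; "eef_pos": TCP position; "ee_rot": TCP orientation; "force": force on the tool from outside, world axes, zero at the start; "moment": the same for the moment, N m; "width": finger opening in m; "gripper_force": force on a finger pad.
Only numpy, scipy, OpenCV 4.12 (cv2) and the standard library are available. Lean on these libraries where they do the work, as an engineer would, in place of code of your own. Each camera call takes 0.05 s, during which the arm holds its last target. There are 200 camera calls.

## Task

Put the sharpening tray away in its green-sided rack: lift only its nose and set that over the steel sill while the tail stays on the loading ledge, then take the tail handle, bring the tray level and slide it in under the two hold-downs and against the spring at the back, until its tail can drop behind the sill and the tray lies flat on the rack's floor, kept in by the sill. Slide it, do not carry it, and push gently: ease it up to the stops without ramming or jamming. The oilstone and the oil bottle stay in the tray, the bottle upright, and the loose things round about stay where they are.

Things in the scene. Friction and masses are not known exactly. Their poses are not given: they have to be found in the camera images.
- tray: Loose open tray of pale wood, about 0.4 kg, 220 x 134 mm, floor 8 mm thick, walls 40 mm high. Origin: centre of its underside; x to its nose (the end that goes into the rack first), y to the left of that, z up. It starts on the rack's loading ledge, nose 40 to 65 mm short of the sill, up to 15 mm to one side and 6 degrees askew.
- nose_tab (a point): Middle of the nose handle: an upright tab flush with the nose end board, 30 mm wide (tray y), 12 mm thick (tray x), straight-sided from 40 to 71 mm over the underside, round top to 86 mm. This point: 68 mm over the underside, 104 mm ahead of the tray's origin. Held across the 30 mm the tray can pivot in the fingers.
- tail_tab (a point): Middle of the tail handle, a tab like the nose's: 68 mm over the underside, 104 mm behind the tray's origin.
- tray_nose (a point): Middle of the tray's lower front edge: on the underside, 110 mm ahead of its origin.
- tray_tail (a point): Middle of the tray's lower rear edge: on the underside, 110 mm behind its origin.
- rack: Fixed rack: a board on feet, its top 43 mm over the bench, bare before the sill: the loading ledge. Beyond the sill a floor 12 mm higher between green side plates 138 mm apart, 42 mm over the ledge, flared to 172 mm apart at x = -35 mm. Origin: on the ledge's level under the sill's inner face, on the centre line; x into the rack (the way the tray goes), y left of that, z up.
- rack_sill (a point): Sill: a round-topped steel bar across the rack's entry, x = -6 to 0 mm in the rack's frame, its top 18 mm over the ledge, 6 mm over the floor behind it. This point: middle of its inner face at the height of its top. The tray's tail must end behind it.
- hold_downs (a point): Two green hold-downs over the tray's long walls, x = 147 to 225 mm in the rack's frame, inner edges 108 mm apart, undersides 58 mm over the ledge, front ends turned up: a level tray passes with 6 mm to spare. Between them it is open above. This point: midway between them at their front ends, at that height.
- rack_stop (a point): Back of the rack, middle between the stop bolts: 223.5 mm behind the sill's inner face, 34 mm over the ledge. A sprung pad there, 50 mm wide, meets the nose 8.5 mm earlier; it pushes back with 4 N at first, 7 N when the nose is at the bolts.
- stop_bolts: Two rigid rubber-headed stop bolts at the back of the rack, 45 mm to each side of the pad's middle; they end the tray's travel with its nose at x = 223.5 mm, its tail then only 3.5 mm past the sill's inner face. Not to be pressed hard (25 N). Origin and axes: as the rack's.
- oil_bottle: Small amber dropper bottle, black cap, 34 mm across, 102 mm high, loose in a cell of the tray, 40 mm right of the tray's middle. Origin: centre of its underside, z up.
- oilstone: Blue-grey oilstone 174 x 70 x 22 mm, 0.35 kg, loose in the tray's large compartment. Origin: centre of its underside.
- chisel_wide: Wide chisel with wooden handle, 263 mm long, on the bench on the far side of the rack; a loose bystander. Origin: about its middle.
- tape_roll: White roll of tape, 66 mm across, 22 mm high; a loose bystander. Origin: centre of its underside.
- spool: Orange thread spool, 43 mm across, 47 mm high; a loose bystander. Origin: centre of its underside.
Things that resemble listed ones, but are neither listed nor needed, are in the scene too. Of the things that look like the oil_bottle, the smaller one is meant.

How it is judged (in metres and radians):
On the way, in this order (a step that is already met when the one before it is completed fails the run):
1. the tray's nose is over the sill while its tail is still on the ledge (x of tray_nose in the frame of rack above 0.01 m and z of tray_nose in the frame of rack above 0.012 m and x of tray_tail in the frame of rack below -0.1 m and z of tray_tail in the frame of rack below 0.01 m), for 0.2 s.
2. the tray is slid in against the spring with its tail past the sill (x of tray_tail in the frame of rack above -0.002 m and z of tray_nose in the frame of rack below 0.022 m), for 0.1 s.
At the end, for the whole second after the job is handed in: The tray lies flat on the rack's floor (both ends, within 2.5 mm), its tail behind the sill's inner face by at most 6 mm, square within 3 degrees, at rest and let go; stone and bottle in their places in it, the bottle upright within 7 degrees (x of tray_tail in the frame of rack between -0.003 and 0.006 m and z of tray_tail in the frame of rack between 0.009 and 0.0145 m and z of tray_nose in the frame of rack between 0.009 and 0.0145 m and angle between the x axis of tray and the x axis of rack, either way round below 0.06 rad and z of each of oil_bottle, oilstone in the frame of tray below 0.014 m and horizontal distance between oil_bottle and tray below 0.06 m and angle between oil_bottle's own z axis and vertical below 0.12 rad and horizontal distance between oilstone and tray below 0.05 m and linear speed of tray below 0.01 m/s); the robot touches nothing.
It fails at once if the tray is pressed against the stop bolts with more than 25 N (contact force between tray and stop_bolts above 25 N).
It fails at once if the tray is rammed or jammed against the rack with more than 60 N (contact force between tray and rack above 60 N).
It fails at once if the tray is carried or tipped instead of slid: its middle rises more than 45 mm over the ledge or it tilts more than 15 degrees (z of tray in the frame of rack above 0.045 m or angle between tray's own z axis and vertical above 0.26 rad).
It fails at once if the oil bottle tips more than 20 degrees (angle between oil_bottle's own z axis and vertical above 0.35 rad).
It fails at once if a loose bystander is moved more than 20 mm (distance of any of chisel_wide, tape_roll, spool from where it was at the start of the episode above 0.02 m).
It also fails if it takes over 53 s, if anything falls off the work surface, if the arm or the gripper's body presses on something with over 40 N, if the wrist force passes 120 N, or if a joint passes its speed limit or range.

## Working session

There is one attempt and no reset: what is moved stays moved. The work goes in short steps, each a Python script; the robot and the scene stay as the last script left them, time stands still between calls to the robot, and variables do not carry over. Pictures are saved under pics/ and viewed, at most 10 in all, crops included, and the job is handed in when it is done.

```bash
ls; mkdir -p pics; python3 - <<'E'
from rig import *
import cv2,numpy as np
ims=[]
for n in("side","top"):
    f=eyes.grab_frame(n);cv2.imwrite(f"pics/{n}0.png",f)
    m=eyes.camera_model(n);print(n,m["fx"],m["fy"],m["cx"],m["cy"],np.round(m["R"],3).tolist(),np.round(m["t"],3))
    for o in("tray","nose_tab","tail_tab","rack","oil_bottle","oilstone","stop_bolts"):
        try: print(o,[(round(d["conf"],2),np.round(d["bbox"]).tolist()) for d in outline_of(n,o)][:3])
        except Exception as e: print(o,e)
print(readout.get_obs()["t"])
E
```

```text
pics
side 433.80564055496103 433.80564055496103 325.2168830567973 239.79453692276323 [[-0.95, -0.311, -0.025], [-0.124, 0.45, -0.884], [0.287, -0.837, -0.466]] [0.616 0.128 0.898]
tray [(0.78, [404.0, 235.0, 68.0, 79.0]), (0.37, [379.0, 317.0, 129.0, 131.0])]
nose_tab [(0.96, [408.0, 237.0, 68.0, 77.0])]
tail_tab [(0.6, [404.0, 235.0, 66.0, 76.0])]
rack [(0.86, [381.0, 318.0, 127.0, 133.0]), (0.41, [232.0, 361.0, 30.0, 32.0])]
oil_bottle [(0.83, [392.0, 221.0, 18.0, 37.0]), (0.81, [205.0, 290.0, 26.0, 66.0])]
oilstone [(0.86, [421.0, 237.0, 22.0, 31.0])]
stop_bolts [(0.59, [372.0, 346.0, 67.0, 17.0])]
top 523.9353045266357 523.9353045266357 321.0003757614268 243.15591370349142 [[-0.026, -1.0, -0.009], [-0.981, 0.027, -0.191], [0.191, 0.004, -0.982]] [0.127 0.621 1.078]
tray []
nose_tab [(0.98, [400.0, 323.0, 116.0, 74.0])]
tail_tab [(0.77, [399.0, 322.0, 113.0, 76.0])]
rack [(0.96, [264.0, 326.0, 144.0, 87.0])]
oil_bottle [(0.91, [245.0, 165.0, 24.0, 34.0]), (0.54, [399.0, 302.0, 19.0, 17.0])]
oilstone []
stop_bolts []
0.8
```

```bash
python3 - <<'E'
import cv2
s=cv2.imread("pics/side0.png");t=cv2.imread("pics/top0.png")
cv2.imwrite("pics/s1.png",cv2.resize(s[180:400,290:490],None,fx=2.7,fy=2.7,interpolation=cv2.INTER_CUBIC)) 
cv2.imwrite("pics/t1.png",cv2.resize(t[250:400,180:480],None,fx=2.6,fy=2.6,interpolation=cv2.INTER_CUBIC)) 
E
```

```text
(no output)
```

View pics/s1.png

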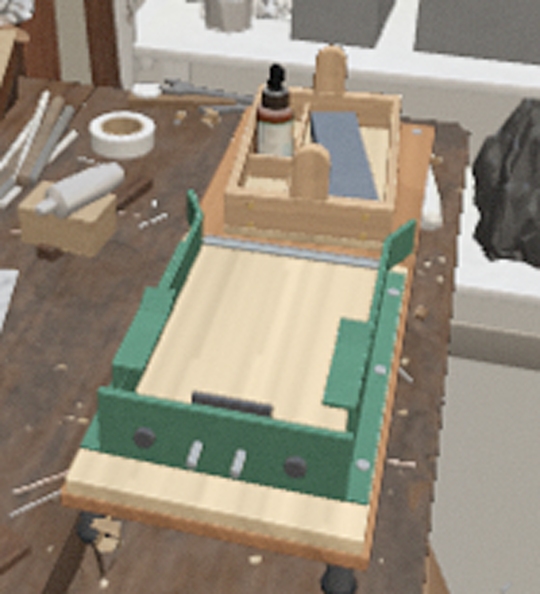

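View pics/t1.png

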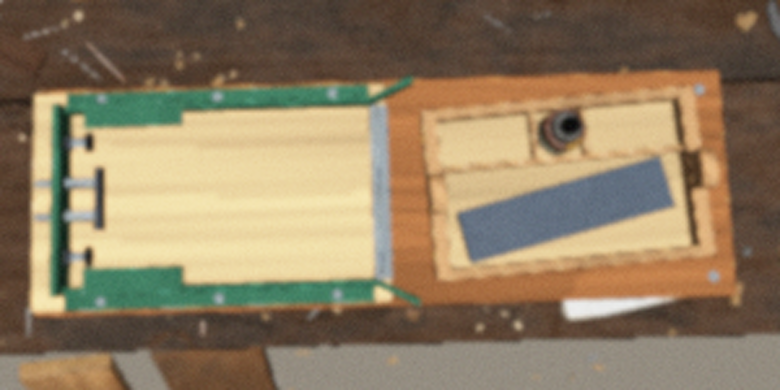

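View pics/top0.png

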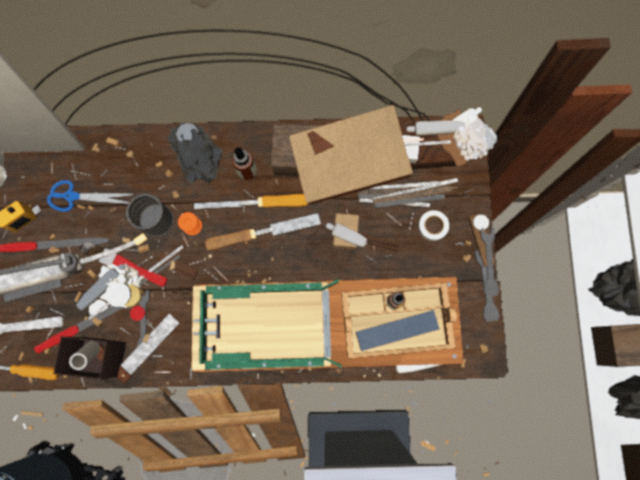

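The side view shows the tray on the ledge behind the sill. In crop pixels, the nose tab is at (313,145), the tail tab at (331,50), and the sill runs (205,240)–(380,265). In the top view the tray's nose faces left and the sill is at crop column ~375. I'll fit both poses to the corner pixels from the two views.

```bash
cat >fit.py <<'E'
import numpy as np
from scipy.optimize import least_squares
from rig import eyes
CAM={n:eyes.camera_model(n) for n in("side","top")}
def proj(n,X):
    m=CAM[n];c=np.asarray(X)@np.array(m["R"]).T+np.array(m["t"])
    return np.c_[m["fx"]*c[:,0]/c[:,2]+m["cx"],m["fy"]*c[:,1]/c[:,2]+m["cy"]]
def place(p,L):
    c,s=np.cos(p[3]),np.sin(p[3]);return np.asarray(L)@np.array([[c,s,0],[-s,c,0],[0,0,1]])+p[:3]
def fit(obs,p0):   # obs: list of (cam, local mm, px)
    def r(p): return np.concatenate([(proj(n,place(p,[np.array(l)/1000]))-px).ravel() for n,l,px in obs])
    s=least_squares(r,p0,loss="soft_l1");return s.x,np.round(r(s.x).reshape(-1,2),1)
S=lambda u,v:(290+u/2.7,180+v/2.7)
T=lambda u,v:(180+u/2.6,250+v/2.6)
E
python3 - <<'E'
from fit import *
tray=[("top",(110,67,40),T(437,280)),("top",(110,-67,40),T(421,112)),("top",(-110,-67,40),T(695,88)),("top",(-110,67,40),T(715,250)),
("side",(110,-67,40),S(227,195)),("side",(110,67,40),S(390,207)),("side",(-110,-67,40),S(258,88)),("side",(-110,67,40),S(400,95)),
("side",(110,-67,0),S(227,228)),("side",(110,67,0),S(390,240)),("side",(110,0,86),S(313,145)),("side",(-110,0,86),S(331,48)),("top",(-104,0,86),T(710,165))]
rack=[("top",(0,-69,18),T(371,104)),("top",(0,69,18),T(378,278)),("side",(-3,-69,18),S(205,240)),("side",(-3,69,18),S(380,263)),
("top",(147,-54,61),T(183,125)),("top",(147,54,61),T(182,267)),("side",(147,-54,61),S(170,290)),("side",(147,54,61),S(340,320)),
("top",(215,-25,40),T(103,168)),("top",(215,25,40),T(103,228)),("side",(215,-25,44),S(193,394)),("side",(215,25,44),S(271,404))]
for n,o in(("tray",tray),("rack",rack)):
    p,r=fit(o,[.4,-.1,.04,np.pi/2]);print(n,np.round(p[:3]*1000,1),np.degrees(p[3]));print(r.tolist())
E
```

```text
tray [454.2 -45.2  41.1] 94.09984159451521
[[0.7, 0.5], [-0.0, -0.1], [-1.0, -1.2], [0.6, 1.4], [-0.9, -1.3], [1.7, 0.4], [0.0, -1.9], [0.0, -0.5], [-1.4, 2.1], [-0.1, 4.2], [-0.5, 1.2], [0.2, -1.7], [0.2, 0.2]]
rack [452.4 110.1  41.2] 90.22308441489275
[[-0.4, 0.7], [-1.1, -0.2], [-0.7, -1.2], [0.2, -0.3], [0.4, -0.0], [1.0, -0.9], [1.7, 3.1], [-0.6, 1.7], [-0.0, -0.7], [-0.2, 0.6], [-0.2, -1.9], [0.7, -0.1]]
```

```bash
cat >h.py <<'E'
import numpy as np
from rig import *
RK=np.array([.4524,.1101,.0425]);RY=np.radians(90.22)
def w(x,y,z):  # rack mm -> world m
    c,s=np.cos(RY),np.sin(RY);return RK+np.array([c*x-s*y,s*x+c*y,z])/1000
def rot(yaw,sg): # tool down, closing along tray y
    y=sg*np.array([-np.sin(yaw),np.cos(yaw),0]);z=np.array([0,0,-1.]);return np.c_[np.cross(y,z),y,z]
def tcp(g): return np.asarray(g)+[0,0,.006]
def tab(xt,th): th=np.radians(th);return xt+214*np.cos(th)-68*np.sin(th),214*np.sin(th)+68*np.cos(th)
def st(m=""):
    o=readout.get_obs();p=(np.array(o["eef_pos"])-RK)*1000
    print(m,"t%.1f"%o["t"],"rack x%.1f y%.1f z%.1f"%(p[1],-p[0],p[2]-6),"F",np.round(o["force"],1),"w%.4f"%o["width"],"j6 %.0f"%o["qpos"][5])
E
python3 - <<'E'
from h import *
ty=np.radians(94.1);g=np.array([.4542,-.0452,.0425])+[.104*np.cos(ty),.104*np.sin(ty),.068]
q0=np.array(readout.get_obs()["qpos"]);b=[]
for sg in(1,-1):
    q=ik(tcp(g),rot(ty,sg));print(sg,None if q is None else np.round(q,0))
    q2=ik(tcp(w(9,0,80)),rot(RY,sg));print(None if q2 is None else np.round(q2,0))
    if q is not None:b.append((abs(q[5]-q0[5]),sg))
sg=min(b)[1];print("sg",sg);open("sg","w").write(str(sg))
robot.move_ptp(tcp(g)+[0,0,.08],rot(ty,sg));st("above")
print(robot.move_straight(tcp(g),max_speed=.1,contact_N=8));st("down")
close(50);st("closed")
E
```

```text
1 [ 28.   9. -22.   0. -59. -23.]
[ 34.  10. -19.   0. -61. -34.]
-1 [ 28.   9. -22.   0. -59. 157.]
[ 34.  10. -19.   0. -61. 146.]
sg 1
above t2.6 rack x-50.9 y5.4 z148.1 F [ 0.7 -0.   0.1] w0.0853 j6 -23
False
down t3.6 rack x-51.3 y5.2 z68.6 F [-0.  -0.   0.3] w0.0856 j6 -23
closed t4.1 rack x-51.5 y5.3 z68.4 F [-0.4  0.6  2.8] w0.0292 j6 -23
```

```bash
python3 - <<'E'
from h import *
R=rot(RY,1)
def go(xt,th,y=0,r=None,v=.06,c=15):
    x,z=tab(xt,th);b=robot.move_straight(tcp(w(x,y,z)),r,max_speed=v,contact_N=c);st(f"xt{xt} th{th} {b}");return b
if not go(-262,5,5): 
  if not go(-255,8.5,3,rot(RY+np.radians(2),1)):
    go(-235,9,0,R)
cv=eyes.grab_frame("side");import cv2;t=eyes.grab_frame("top")
a=cv2.resize(cv[180:400,290:490],None,fx=1.9,fy=1.9,interpolation=cv2.INTER_CUBIC);b=cv2.resize(t[250:400,180:480],(418,209))
b=cv2.copyMakeBorder(b,0,a.shape[0]-209,0,0,cv2.BORDER_CONSTANT);cv2.imwrite("pics/c2.png",np.hstack([a,b]))
E
```

```text
xt-262 th5 False t4.6 rack x-54.6 y4.9 z86.4 F [-0.2  1.5 -5.1] w0.0288 j6 -23
xt-255 th8.5 False t4.9 rack x-52.9 y2.4 z99.3 F [ 0.3  1.8 -4. ] w0.0286 j6 -25
xt-235 th9 False t5.4 rack x-34.0 y-0.1 z100.5 F [-0.2  1.3 -5.2] w0.0286 j6 -29
```

View pics/c2.png

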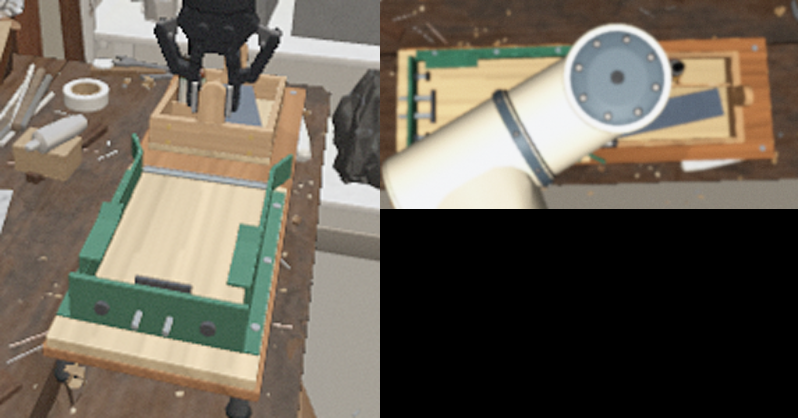

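The picture shows the tray square to the rack, its nose gripped and lifted (side pixels about (210,110)) and its tail on the ledge. Next I slide it over the sill.

```bash
cat >>h.py <<'E'
def go(xt,th,y=0,r=None,v=.06,c=15):
    x,z=tab(xt,th);b=robot.move_straight(tcp(w(x,y,z)),r,max_speed=v,contact_N=c);st(f"xt{xt} th{th} {b}");return b
E
python3 - <<'E'
from h import *
ok=True
for xt in(-205,-180,-155,-133):
    if go(xt,9.5,v=.06,c=8): ok=False;break
if ok:
    go(-133,7.2,v=.03,c=4);robot.hold(.3);st()
E
```

```text
xt-205 th9.5 False t6.1 rack x-4.6 y-0.2 z102.5 F [ 0.5  2.  -5.9] w0.0289 j6 -32
xt-180 th9.5 False t6.7 rack x20.4 y-0.1 z102.5 F [-0.   0.3 -6.3] w0.0286 j6 -35
xt-155 th9.5 False t7.3 rack x45.5 y0.0 z102.5 F [ 0.   1.5 -5.8] w0.0292 j6 -38
xt-133 th9.5 False t7.8 rack x67.5 y0.1 z102.5 F [ 0.2  0.4 -5.1] w0.0291 j6 -40
xt-133 th7.2 True t8.1 rack x69.7 y-0.2 z97.2 F [ 0.2 -0.   6. ] w0.0287 j6 -40
 t8.4 rack x69.6 y-0.1 z97.2 F [0.9 0.4 6.5] w0.0292 j6 -40
```

```bash
python3 - <<'E'
from h import *
import cv2
ungrasp();p=np.array(readout.get_obs()["eef_pos"])
robot.move_straight(p+[0,0,.1],max_speed=.15)
robot.move_ptp(tcp(w(-125,0,68+110)),rot(RY,1));st()
s=eyes.grab_frame("side");t=eyes.grab_frame("top")
cv2.imwrite("pics/s3.png",cv2.resize(s[180:400,290:490],None,fx=2.7,fy=2.7,interpolation=cv2.INTER_CUBIC))
cv2.imwrite("pics/t3.png",cv2.resize(t[250:400,180:480],None,fx=2.6,fy=2.6,interpolation=cv2.INTER_CUBIC))
E
```

```text
t10.6 rack x-125.1 y-0.3 z177.5 F [-0.1  0.3  0.1] w0.0852 j6 -18
```

View pics/s3.png

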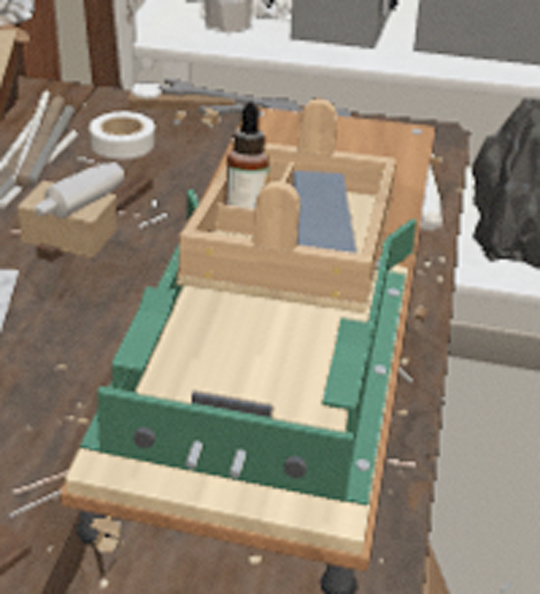

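View pics/t3.png

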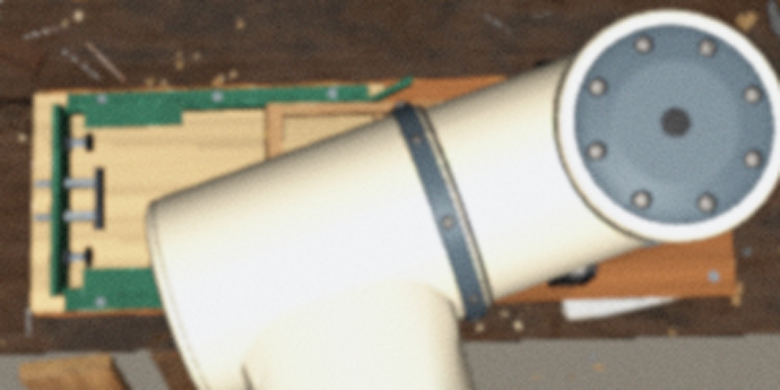

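Nose set over the sill (side crop: nose board rows 250–305, nose tab top (279,185), tail tab top (321,102)), bottle upright, stone in place. I'll fit the tail pose from these pixels.

```bash
python3 - <<'E'
from fit import *
from h import w,RY,RK
from scipy.spatial.transform import Rotation as Ro
obs=[("side",(110,-67,40),S(180,247)),("side",(110,67,40),S(372,268)),("side",(-110,-67,40),S(237,142)),("side",(-110,67,40),S(394,160)),
("side",(110,-67,0),S(182,281)),("side",(110,67,0),S(368,312)),("side",(110,0,86),S(279,185)),("side",(-110,0,86),S(321,101)),("top",(110,-67,40),T(266,103))]
def pts(p,L):
    return RK+[p[0],p[1],p[4]]+Ro.from_euler("ZY",[p[2],-p[3]]).apply((np.atleast_2d(L)+[110,0,0])/1000)
def r(p): return np.concatenate([(proj(n,pts(p,l))-px).ravel() for n,l,px in obs]+[[ (p[4]+.001)*1000]])
s=least_squares(r,[0,-.133,np.pi/2,.13,0],loss="soft_l1");p=s.x
print(np.round(p[:2]*1000,1),np.degrees(p[2:4]),p[4]*1000);print(np.round(r(p)[:-1].reshape(-1,2),1).tolist())
print("tail tab rack-ish",np.round((pts(p,(-104,0,68))-RK)*1000,1),"nose",np.round((pts(p,(110,0,0))-RK)*1000,1))
E
```

```text
[   2.  -130.4] [90.7754889   8.17940096] -1.8766249241103488
[[0.2, -4.5], [0.2, -2.4], [0.7, -0.6], [0.3, -0.6], [-1.4, 1.7], [-0.4, 0.8], [0.0, 0.5], [-0.4, -1.0], [-0.5, 1.0]]
tail tab rack-ish [[   2.  -134.2   66.3]] nose [[-1.  87.3 29.4]]
```

```bash
cat >>h.py <<'E'
def tail(nose,clear=1.,y=0,v=.06,c=10,dx=0,r=None):  # tail tab so that nose is on floor at x=nose, underside 'clear' over sill
    s=(6+clear)/(nose+3);th=-np.arctan(s);xt=nose-220*np.cos(th);zt=12+220*np.sin(-th)
    x=xt+6*np.cos(th)-68*np.sin(th);z=zt+6*np.sin(th)+68*np.cos(th)
    b=robot.move_straight(tcp(w(x+dx,y,z)),r,max_speed=v,contact_N=c);st(f"nose{nose} want x{x+dx:.1f} z{z:.1f} {b}");return b
E
python3 - <<'E'
from h import *
g=w(-134,-1.5,67)
robot.move_ptp(tcp(g)+[0,0,.06],rot(RY+np.radians(.4),1))
print(robot.move_straight(tcp(g),max_speed=.1,contact_N=6));st("down")
close(40);robot.hold(.2);st("closed")
x0=-134
# raise in an arc, nose staying near 88
for f in(.33,.67):
    print(robot.move_straight(tcp(w(-134+f*10,-1.5*(1-f),67+f*29)),max_speed=.05,contact_N=12));st()
tail(88,r=rot(RY,1),v=.05);robot.hold(.3);st()
E
```

```text
False
down t11.8 rack x-133.8 y-2.8 z68.0 F [ 0.2 -0.3  1.3] w0.0851 j6 -16
closed t12.5 rack x-134.1 y-2.2 z67.3 F [-0.9 -1.1  4.1] w0.0291 j6 -16
False
 t12.8 rack x-130.5 y-1.2 z76.4 F [-0.4  0.8 -2.3] w0.0292 j6 -17
False
 t13.2 rack x-127.2 y-1.0 z86.7 F [-0.2  0.8 -3.1] w0.0295 j6 -17
nose88 want x-120.2 z96.2 False t13.6 rack x-120.1 y-0.4 z96.3 F [ 1.6 -1.7 -4.5] w0.0289 j6 -18
 t13.9 rack x-120.1 y-0.4 z96.1 F [ 0.4 -0.7 -5. ] w0.0291 j6 -18
```

Smooth so far. Next I slide in with force stops.

```bash
python3 - <<'E'
from h import *
for n in(110,130,145,160,175,190,200,207):
    if tail(n,clear=1.5,v=.05,c=6): break
import cv2
s=eyes.grab_frame("side");t=eyes.grab_frame("top")
cv2.imwrite("pics/s4.png",cv2.resize(s[180:400,290:490],None,fx=2.7,fy=2.7,interpolation=cv2.INTER_CUBIC))
E
```

```text
nose110 want x-99.0 z94.0 False t14.5 rack x-97.9 y-0.4 z93.9 F [-0.1  2.  -4.6] w0.0293 j6 -21
nose130 want x-79.8 z91.9 True t14.7 rack x-96.6 y0.2 z93.1 F [ 1.1  0.3 -3. ] w0.0293 j6 -21
```

View pics/s4.png

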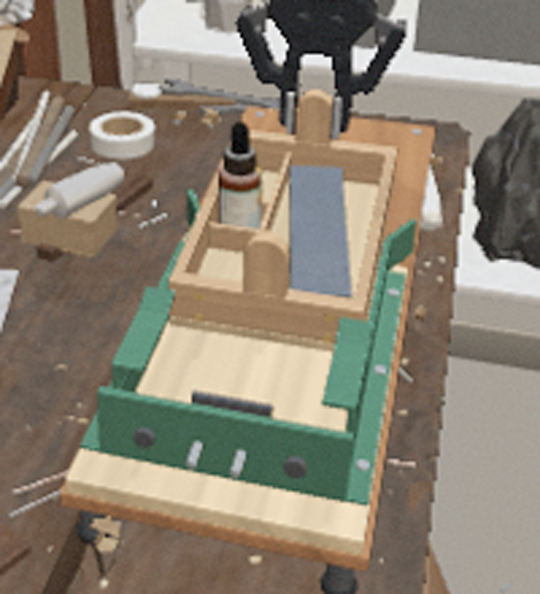

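The side crop shows the tray level between the plates with its nose near row 300, just before the hold-downs, and the contents in place. The stop was only a stick-slip blip, so I continue with a slightly higher limit.

```bash
python3 - <<'E'
from h import *
st()
for n in(130,150,170,190,207):
    if tail(n,clear=1.5,v=.04,c=10): break
robot.hold(.2);st()
E
```

```text
t14.8 rack x-96.8 y0.6 z92.6 F [ 0.4 -0.3 -3.2] w0.0292 j6 -21
nose130 want x-79.8 z91.9 False t15.4 rack x-79.2 y-0.3 z91.8 F [ 0.6  0.7 -2.4] w0.0294 j6 -23
nose150 want x-60.4 z90.4 False t16.0 rack x-59.8 y-0.2 z90.2 F [ 0.2  0.9 -2.2] w0.0297 j6 -26
nose170 want x-40.9 z89.2 False t16.6 rack x-40.2 y-0.2 z89.1 F [-0.3  0.  -2.4] w0.0291 j6 -28
nose190 want x-21.2 z88.3 False t17.3 rack x-20.5 y-0.1 z88.1 F [ 1.3 -0.  -3.1] w0.0291 j6 -30
nose207 want x-4.4 z87.6 False t17.9 rack x-3.8 y-0.1 z87.5 F [-0.6  0.2 -2.2] w0.0292 j6 -32
 t18.1 rack x-3.8 y-0.1 z87.5 F [-0.5  2.7 -2.8] w0.0291 j6 -32
```

```bash
python3 - <<'E'
from h import *
n=207
while n<228:
    n+=1.5
    b=tail(n,clear=1.5,v=.02,c=8)
    f=np.mean([readout.get_obs()["force"][1] for _ in range(3)])
    if b or f<-10.5: break
st()
E
```

```text
nose208.5 want x-3.0 z87.5 False t18.3 rack x-3.3 y0.0 z87.6 F [-0.2 -1.6 -1. ] w0.0290 j6 -32
nose210.0 want x-1.5 z87.5 False t18.6 rack x-1.9 y0.0 z87.5 F [-0.4 -4.1 -0.4] w0.0290 j6 -33
nose211.5 want x0.0 z87.4 False t18.8 rack x-0.1 y0.0 z87.4 F [ 0.7 -4.3 -0.6] w0.0291 j6 -33
nose213.0 want x1.5 z87.4 False t19.1 rack x1.5 y0.0 z87.4 F [ 0.2 -3.5 -1. ] w0.0290 j6 -33
nose214.5 want x3.0 z87.3 False t19.3 rack x3.1 y0.0 z87.3 F [-0.  -3.6 -0.2] w0.0293 j6 -33
nose216.0 want x4.5 z87.3 False t19.6 rack x4.6 y0.1 z87.2 F [ 0.2 -2.6 -2.3] w0.0291 j6 -33
nose217.5 want x5.9 z87.2 False t19.8 rack x5.4 y0.1 z87.2 F [ 1.3 -6.  -2.2] w0.0293 j6 -33
nose219.0 want x7.4 z87.2 False t20.1 rack x6.4 y0.2 z87.2 F [ 0.1 -7.3 -0.8] w0.0293 j6 -34
nose220.5 want x8.9 z87.1 False t20.3 rack x7.6 y0.2 z87.2 F [ 0.8 -8.1 -0.3] w0.0291 j6 -34
nose222.0 want x10.4 z87.1 False t20.6 rack x8.9 y0.2 z87.1 F [ 0.4 -9.3  0.7] w0.0288 j6 -34
nose223.5 want x11.9 z87.0 False t20.8 rack x10.2 y0.3 z87.1 F [ 0.5 -9.  -0.2] w0.0291 j6 -34
nose225.0 want x13.4 z87.0 False t21.1 rack x11.5 y0.3 z87.1 F [  0.2 -10.   -0.1] w0.0293 j6 -34
nose226.5 want x14.8 z87.0 False t21.3 rack x12.8 y0.3 z87.1 F [  0.3 -10.1   0.2] w0.0295 j6 -34
nose228.0 want x16.3 z86.9 False t21.6 rack x13.4 y0.3 z87.0 F [  0.7 -13.3   1.9] w0.0292 j6 -35
 t21.6 rack x13.4 y0.3 z87.0 F [  0.7 -13.3   1.9] w0.0292 j6 -35
```

The pad was met at tab x≈4.8 and the bolts were just touched at 13.4, so the nose is ≈223.5. Now I lower the tail behind the sill.

```bash
python3 - <<'E'
from h import *
robot.move_straight(tcp(w(15.6,0,86.5)),max_speed=.01,contact_N=8);st()
for i in range(1,9):
    b=robot.move_straight(tcp(w(15.6-.28*i,0,86.5-1.0*i)),max_speed=.015,contact_N=7);st(str(b))
    if b or readout.get_obs()["force"][2]>8: break
import cv2
s=eyes.grab_frame("side")
cv2.imwrite("pics/s5.png",cv2.resize(s[180:400,290:490],None,fx=2.7,fy=2.7,interpolation=cv2.INTER_CUBIC))
E
```

```text
t21.8 rack x13.2 y0.3 z86.5 F [  0.8 -11.1  -0.3] w0.0292 j6 -34
False t22.1 rack x13.0 y0.4 z85.5 F [  1.  -12.    1.2] w0.0292 j6 -34
False t22.3 rack x12.7 y0.4 z84.5 F [  1.1 -11.6   0.2] w0.0290 j6 -34
False t22.6 rack x12.4 y0.4 z83.5 F [  1.  -11.5   0.6] w0.0294 j6 -34
False t22.8 rack x12.1 y0.5 z82.4 F [  0.9 -12.6   1.7] w0.0295 j6 -34
False t23.1 rack x11.8 y0.5 z81.4 F [  0.2 -12.4   0.2] w0.0292 j6 -34
False t23.3 rack x11.6 y0.4 z80.4 F [  0.6 -10.8   0.4] w0.0294 j6 -34
False t23.6 rack x11.3 y0.4 z79.6 F [  0.8 -11.3   1.4] w0.0290 j6 -34
False t23.8 rack x11.3 y0.4 z79.5 F [ -2.4 -11.1   7.9] w0.0288 j6 -34
```

View pics/s5.png

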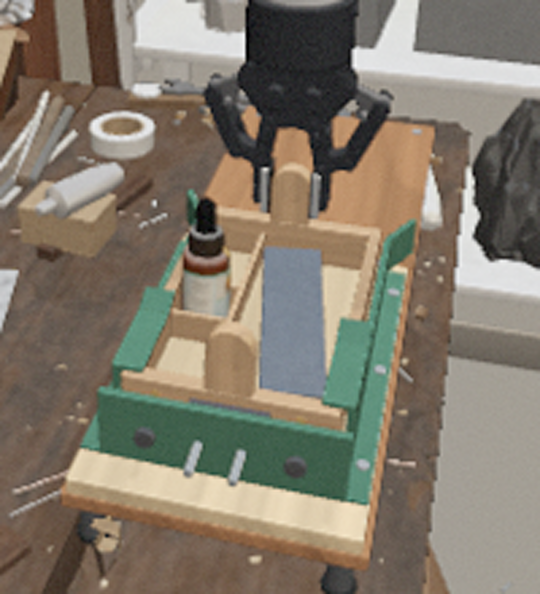

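The side view shows the tray flat in the rack under the hold-downs, the bottle upright at (207,265) and the stone in place. Touchdown at tab height 79.5 matches the floor. I ease off the spring, release and check.

```bash
python3 - <<'E'
from h import *
import cv2
robot.move_straight(tcp(w(8,0,79.3)),max_speed=.015,contact_N=14);st("eased")
ungrasp();robot.hold(.3);st("open")
p=np.array(readout.get_obs()["eef_pos"]);robot.move_straight(p+[0,0,.1],max_speed=.12)
robot.move_ptp([.227,.501,.256],readout.get_obs()["ee_rot"]) if ik([.227,.501,.256],readout.get_obs()["ee_rot"]) is not None else robot.move_joints([81.967,14.616,6.199,0,-81.583,-16.306])
robot.hold(.3);st()
s=eyes.grab_frame("side");t=eyes.grab_frame("top")
a=cv2.resize(s[180:400,290:490],(382,420),interpolation=cv2.INTER_CUBIC);b=cv2.resize(t[250:400,180:480],(418,209),interpolation=cv2.INTER_CUBIC)
b=cv2.copyMakeBorder(b,0,211,0,0,cv2.BORDER_CONSTANT);cv2.imwrite("pics/c6.png",np.hstack([a,b]))
cv2.imwrite("pics/t6.png",t)
E
```

```text
eased t24.2 rack x8.9 y-0.2 z79.6 F [0.6 1.6 3.7] w0.0293 j6 -34
open t25.1 rack x8.0 y0.7 z78.9 F [-0.3  0.  -0.7] w0.0857 j6 -34
 t28.0 rack x390.6 y224.9 z207.6 F [ 0.3 -0.2  0.1] w0.0854 j6 -81
```

View pics/c6.png

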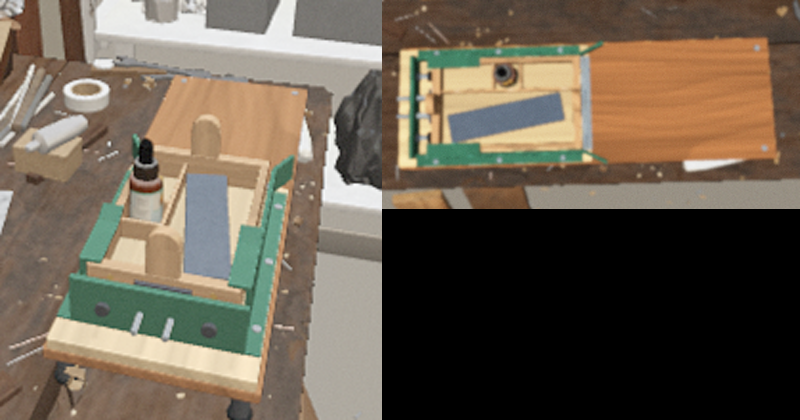

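The tray lies behind the visible sill (top view column ~587), with the bottle upright and nothing touching it.

```bash
python3 -c "
from rig import *
print(job_done())"
```

```text
the job is handed in; nothing more can be done
None
```

The tray is in the rack, flat on the floor and held in behind the sill, with the bottle upright and the stone in place. I handed the job in after about 28 s of the 53 s allowed; no verdict came back.

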